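Clear the chilled mixing plate and start it

ROBOT

A 6-joint arm with a two-finger parallel gripper is mounted at the origin on a cart in front of the work surface, level with it; the furniture and walls round the work are solid. World frame = base frame: x ahead of the robot, y to its left, z up, the work surface at z = 0. Lengths are in m, angles in rad, forces in N, time in s.
With the tool pointing down it reaches from about 0.25 to 0.775 m from the base axis. Payload 4 kg.
Tool frame: the origin (TCP) lies at the very end of the fingers, on their centre line; the grasp point (between the pads) lies 19 mm behind it (robot.tcp_to_grasp is the distance from the TCP to the grasp point, in m); z points along the fingers, y is the line along which they close (so a half turn about z gives the same grasp; the last joint's range is limited). The gripper opens to 94 mm and grips with 3 to 60 N. Pads are 16 mm wide; open, the fingers measure 119 mm over their backs; the gripper's body (75 mm by 177 mm) begins 78 mm behind the grasp point.
Start: joints at [-1.292, 0.087, 1.371, -0, 1.684, -0.103], TCP at [0.205, -0.51, 0.17] pointing down, gripper open.
Joint ranges: [-3.1, 3.1], [-0.76, 2.03], [0.27, 2.55], [-1.08, 4.22], [0.17, 2.65], [-2.57, 2.57]. Speed limits (rad/s): [2.79, 2.79, 3.14, 3.14, 3.14, 3.14].

INTERFACE

Orientations are given as [roll, pitch, yaw] about the fixed x, y, z axes, in that order (R = Rz(yaw) Ry(pitch) Rx(roll)).
In Python, from bench import robot gives the robot as it stands.
- The arm moves only by the tool nudge_tcp, called after ">>>" as a command line: name --argument value ..., lists and objects as JSON in quotes. Schema: {"type":"object","properties":{"steps":{"type":"array","items":{"type":"array","prefixItems":[{"type":"number"},{"type":"array","items":{"type":"number"},"minItems":3,"maxItems":3},{"type":"number"}],"minItems":3,"maxItems":3},"minItems":1,"maxItems":20},"only":{"type":"string"},"quiet":{"type":"boolean"},"lines":{"type":"string"}},"required":["steps"],"additionalProperties":false}. steps is a list of rows, 1 to 20 of them, each written [opening, [dx, dy, dz], turn]: the finger opening in m, then dx, dy, dz in m, then a turn about the tool's z in rad; each row shifts and turns the commanded pose from where the row before left it, along the tool's axes as they then stand; what a row does not reach is not made up. A row lasts 1/12 s, in which the tool goes at most 0.0417 m and 0.125 rad, less where a joint would pass 70% of its speed; a pose out of reach is approached as far as the arm can. The fingers move at their own pace and stop on an object; the grip force is fixed at half the most. Time passes only in rows, so rows that do not move let the fingers close. The tool returns the time, the measured TCP pose, the force, the opening and the grip force at its end. only (a regular expression) keeps the lines of the reply that match it, lines (a string "A,B") keeps lines A to B, and quiet returns only ok. Input that does not fit is refused with a message, and nothing moves.
- robot.get_obs(): the state, without advancing time (a new reading comes with each control period).
- robot.snapshot(name): name is "scene" or "side" or "wrist"; returns a dict with "color" (400x640x3 uint8, blue, green, red), "fx", "fy", "cx", "cy" (pixels), "extrinsics" (4x4, takes a point from world to camera coordinates). Camera axes: x right, y down, z forward; pixel columns grow to the right and rows downward; lengths in m; the calibration is good to about 2 mm. A picture is of the moment at which its call begins. There is no depth.
- robot.close_job(): hands the job in; it is judged then, once.
The state is a dict: "time": time; "joint_positions": joint angles; "qvel": joint speeds; "joint_torque": joint torques, N m; "tool_pos": TCP position; "ee_rot": TCP orientation; "wrist_force": force on the tool from outside, world axes, zero at the start; "wrist_torque": the same for the moment, N m; "width": finger opening in m; "finger_force": force on a finger pad.
Only numpy, scipy, OpenCV 4.12 (cv2) and the standard library are available. Lean on these libraries where they do the work, as an engineer would, in place of code of your own. Each camera call takes 0.05 s, during which the arm holds its last target. There are 200 camera calls.

TASK

With the blue brush, sweep the four cookie chunks off the chilled mixing plate over its open lip so that all of them end up in the steel scrap tray; do not touch the chunks with the gripper, and leave the tray where it is under the lip. Stand the brush upright on its black mat again and let go of it. Only then pull the red start knob up as far as it goes and let it spring back; do not disturb the bottle, shaker and jar standing around.

Things in the scene. Friction and masses are not known exactly. Their poses are not given: they have to be found in the camera images.
- cold_plate: fixed chilled plate: white housing, flat steel deck 200 mm along x, y -122 to +100 mm, top 40 mm above the origin (on the counter, z up). Rims 10 mm high above the deck: inner faces x = -91, +91 mm and y = +92 mm; the -y edge is open, sweep towards -y over it. Behind the back rim a white control box with the knob (x -65 to 65, y 101 to 187 mm, top 56 mm above the origin)
- plate_lip (a point): middle of the open edge of the steel deck, on its top surface; the point's axes are those of cold_plate (-y points out over the scrap tray)
- scrap_tray: loose shallow steel tray, 130 (x) x 210 (y) mm, rim 15 mm high, floor 4 mm thick, 0.3 kg. Origin at the centre of its underside. It lies with its y along cold_plate's x, one long side against the housing, that rim covered by the overhanging lip
- brush: loose blue bench brush standing on its bristles, 94 mm high, about 0.12 kg. Origin at the centre of the bristle underside, z up. Firm cream bristle block 90 (x) x 24 (y) mm, z 0 to 30 mm; blue back 94 x 28 mm, z 28 to 42 mm; upright blue handle with white inlay 42 (x) x 22 (y) mm, z 42 to 94 mm: pinch it across y at z about 70 mm
- brush_mat: black ribbed rubber mat, fixed, 150 mm along its x, 84 mm along its y, 4 mm thick; origin at the centre of its underside. The brush stands on it at the start
- start_knob (a joint): red pull-to-start knob on the control box: its lift in m, 0 = at rest (down), 0.014 = pulled fully up; switches at about 0.010. A spring pulls it back (about 1.4 N at rest, 6.3 N fully up)
- knob_grip (a point): point on the knob's vertical axis, at mid-height of its round red head (30 mm diameter, 24 mm high, head underside 17 mm above the control box at rest); the point is 29 mm above the control box at rest and moves with the knob
- chunk_1: loose piece of broken chocolate-chip cookie, light brown, about 26 x 24 x 14 mm, 15 g; origin at its centre. Starts lying on the steel deck
- chunk_2: loose piece of broken chocolate-chip cookie, light brown, about 26 x 24 x 14 mm, 15 g; origin at its centre. Starts lying on the steel deck
- chunk_3: loose piece of broken chocolate-chip cookie, light brown, about 26 x 24 x 14 mm, 15 g; origin at its centre. Starts lying on the steel deck
- chunk_4: loose piece of broken chocolate-chip cookie, light brown, about 26 x 24 x 14 mm, 15 g; origin at its centre. Starts lying on the steel deck
- berry_bottle: dark red squeeze bottle, 52 mm diameter, 178 mm tall, loose; bystander, origin at the centre of its underside
- shaker: grey-topped shaker, 44 mm diameter, 90 mm tall, loose; bystander, origin at the centre of its underside
- honey_jar: jar with yellow lid, 96 mm diameter, 158 mm tall, loose; bystander, origin at the centre of its underside

How it is judged:
By the outcome, as a careful person would: the job done as asked, in the order asked, and still so for the second after the job is handed in, with the robot touching nothing.
It also fails if it takes over 72 s, if anything falls off the work surface, if the arm or the gripper's body presses on something with over 40 N, if the wrist force passes 120 N, or if a joint passes its speed limit or range.

## Working session

There is one attempt and no reset: what is moved stays moved. The work goes in short steps, Python scripts to look and compute and a tool call to move; the robot and the scene stay as the last step left them, time stands still between calls to the robot, and variables do not carry over. Pictures are saved under pics/ and viewed, at most 10 in all, crops included, and the job is handed in when it is done.

```bash
ls; mkdir -p pics; python3 - <<'E'
from bench import robot
import cv2
for n in("scene","side"):
    s=robot.snapshot(n); cv2.imwrite(f"pics/{n}0.png",s["color"]); print(n,s["fx"],s["fy"],s["cx"],s["cy"]); print(s["extrinsics"].round(4).tolist() if hasattr(s["extrinsics"],'round') else s["extrinsics"])
o=robot.get_obs();print(o["tool_pos"],o["ee_rot"],o["time"])
E
```

```text
bench.py
pics
scene 479.0297864081233 479.0297864081233 322.478069530831 200.3882933594114
[[-0.8424, -0.5386, 0.0154, 0.3834], [-0.2519, 0.3684, -0.8949, 0.2448], [0.4764, -0.7577, -0.446, 0.9477], [0.0, 0.0, 0.0, 1.0]]
side 446.6254788180587 446.6254788180587 322.34444621227533 199.16199283376272
[[-0.9605, -0.2782, -0.0005, 0.504], [-0.1429, 0.4951, -0.857, 0.1881], [0.2386, -0.8231, -0.5153, 1.2133], [0.0, 0.0, 0.0, 1.0]]
[ 0.204766   -0.50986696  0.16855073] [-3.13968491e+00 -1.87911799e-04  3.81790412e-01] 0.1
```

View pics/scene0.png

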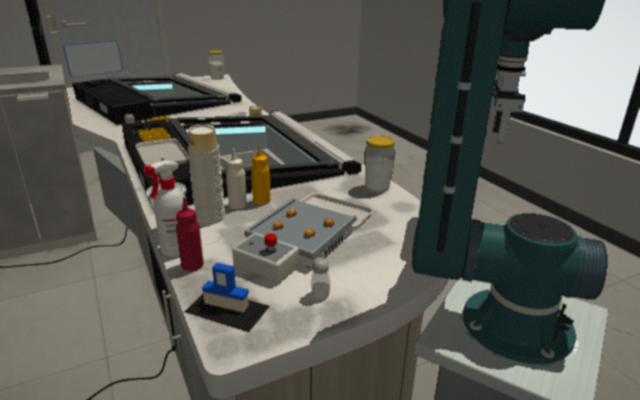

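View pics/side0.png

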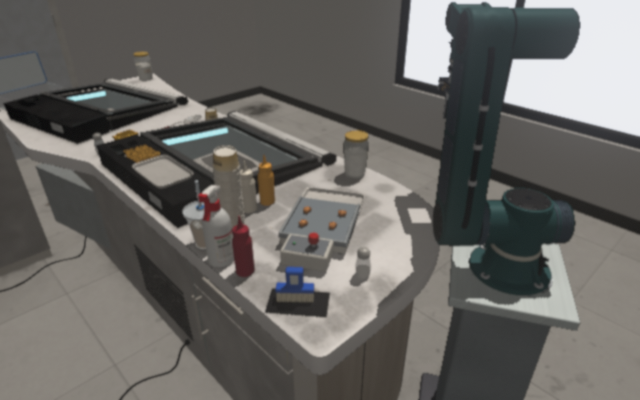

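The scene view shows the plate at (300,235), knob (270,240), brush (225,290), shaker (320,280), bottle (190,240) and jar (380,165). The side view shows the same layout. Next I'll take enlarged crops.

```bash
python3 - <<'E'
import cv2
a=cv2.imread("pics/scene0.png")[185:335,165:365]; cv2.imwrite("pics/c1.png",cv2.resize(a,None,fx=4,fy=4,interpolation=cv2.INTER_CUBIC))
a=cv2.imread("pics/side0.png")[175:325,215:395]; cv2.imwrite("pics/c2.png",cv2.resize(a,None,fx=4,fy=4,interpolation=cv2.INTER_CUBIC))
E
```

```text
(no output)
```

View pics/c1.png

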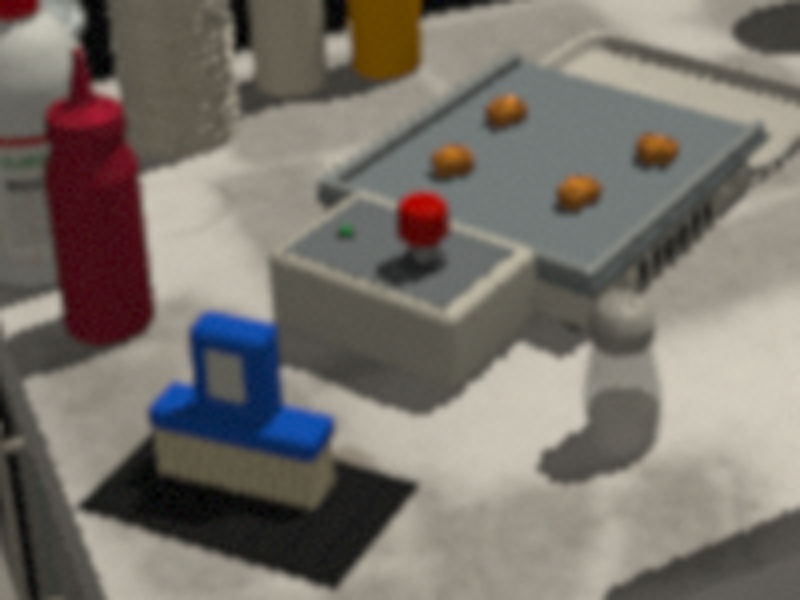

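View pics/c2.png

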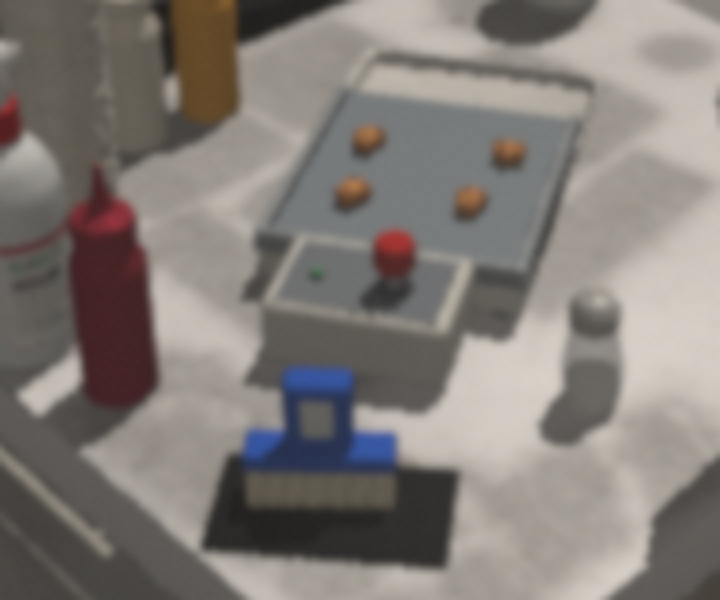

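Crops: the box, knob, mat, brush and four chunks are all clear (c1 chunks at (506,110), (453,161), (657,150), (578,192)). I'll fit poses from both views.

```bash
cat > h.py <<'E'
import numpy as np
from scipy.optimize import least_squares
C={"scene":(479.03,322.478,200.388,np.array([[-0.8424,-0.5386,0.0154,0.3834],[-0.2519,0.3684,-0.8949,0.2448],[0.4764,-0.7577,-0.446,0.9477]]),165,185),
"side":(446.625,322.344,199.162,np.array([[-0.9605,-0.2782,-0.0005,0.504],[-0.1429,0.4951,-0.857,0.1881],[0.2386,-0.8231,-0.5153,1.2133]]),215,175)}
def proj(n,P):
    f,cx,cy,E,_,_=C[n]; q=E[:,:3]@P+E[:,3]; return np.array([cx+f*q[0]/q[2],cy+f*q[1]/q[2]])
def px(n,u,v): return np.array([C[n][4]+(u+.5)/4-.5,C[n][5]+(v+.5)/4-.5])
def onz(obs,z): # obs [(cam,u,v)] -> xy
    return least_squares(lambda p:np.concatenate([proj(n,np.array([p[0],p[1],z]))-px(n,u,v) for n,u,v in obs]),[.45,-.3])
def pose(obs): # [(cam,u,v,(lx,ly,lz))]
    def r(p):
        c,s=np.cos(p[2]),np.sin(p[2])
        return np.concatenate([proj(n,np.array([p[0]+c*l[0]-s*l[1],p[1]+s*l[0]+c*l[1],l[2]]))-px(n,u,v) for n,u,v,l in obs])
    return least_squares(r,[.45,-.3,0.],loss='soft_l1')
E
python3 - <<'E'
from h import *
np.set_printoptions(precision=4,suppress=True)
b=.056;r=.05
pl=[("scene",270,258,(.065,.187,b)),("scene",450,322,(-.065,.187,b)),("scene",535,252,(-.065,.101,b)),("scene",355,190,(.065,.101,b)),
("side",265,303,(.065,.187,b)),("side",440,330,(-.065,.187,b)),("side",472,262,(-.065,.101,b)),("side",305,237,(.065,.101,b)),
("scene",520,58,(.1,-.122,r)),("scene",765,127,(-.1,-.122,r)),("side",350,92,(.1,-.122,r)),("side",587,118,(-.1,-.122,r))]
s=pose(pl);print("plate",s.x);print(s.fun.reshape(-1,2))
m=.004
s2=pose([("scene",82,503,(.075,.042,m)),("scene",335,587,(-.075,.042,m)),("scene",415,487,(-.075,-.042,m)),("side",205,549,(.075,.042,m)),("side",447,568,(-.075,.042,m)),("side",458,470,(-.075,-.042,m)),("side",232,455,(.075,-.042,m))]);print("mat",s2.x,s2.fun)
s3=pose([("scene",158,478,(.045,.012,m)),("scene",312,508,(-.045,.012,m)),("scene",330,478,(-.045,-.012,m)),("side",247,508,(.045,.012,m)),("side",396,508,(-.045,.012,m)),("scene",236,322,(0,0,.098)),("side",320,377,(0,0,.098))]);print("brush",s3.x,s3.fun)
c,si=np.cos(s.x[2]),np.sin(s.x[2]);R=np.array([[c,-si],[si,c]])
for nm,z,o in [("knob",.085,[("scene",423,220),("side",395,254)]),("c1",.047,[("scene",506,110),("side",368,139)]),("c2",.047,[("scene",453,161),("side",352,193)]),("c3",.047,[("scene",657,150),("side",509,152)]),("c4",.047,[("scene",578,192),("side",471,202)]),("shakertop",.085,[("scene",622,310),("side",595,305)]),("bottlemid",.07,[("scene",100,225),("side",112,305)])]:
    q=onz(o,z);print(nm,q.x,"local",R.T@(q.x-s.x[:2]),q.fun)
E
```

```text
plate [ 0.5339 -0.0181  0.0215]
[[-2.3906 -0.8879]
 [-0.576   0.8567]
 [ 0.7619  0.146 ]
 [ 0.4699 -0.121 ]
 [-1.7261  1.2804]
 [ 1.9214  2.4645]
 [ 1.7266  0.3928]
 [-1.4149 -0.4066]
 [-0.0725 -2.7134]
 [ 2.5161 -1.4289]
 [-0.9857 -2.7567]
 [ 0.3688 -1.0077]]
mat [0.5042 0.2827 0.1671] [-1.397   0.1193  0.0553  0.0985  1.3346 -0.8008 -1.1898 -0.1928  0.5427
  0.3445  1.3145  0.3316 -0.5666 -0.558 ]
brush [0.5154 0.2734 0.2758] [-0.4992 -1.265   1.0685  0.0126  1.5975  0.2341  0.3967  0.1056 -0.2891
  0.25   -1.0241  0.3163 -0.5457  0.098 ]
knob [0.5128 0.1261] local [-0.018   0.1446] [-0.0198 -0.3041  0.0807  0.2932]
c1 [ 0.5934 -0.0623] local [ 0.0585 -0.0455] [ 0.0241 -0.1767  0.0036  0.1913]
c2 [0.5813 0.0114] local [0.0481 0.0284] [-0.167  -0.2414  0.2284  0.1252]
c3 [ 0.4836 -0.0732] local [-0.0515 -0.0541] [ 0.0075 -0.4224  0.0682  0.4346]
c4 [ 0.4946 -0.0008] local [-0.0388  0.0181] [ 0.1121 -0.1689 -0.0968  0.25  ]
shakertop [0.3734 0.1407] local [-0.157   0.1621] [-0.387   0.021   0.4584 -0.309 ]
bottlemid [0.6779 0.2115] local [0.149  0.2264] [-0.5523 -0.8398  0.725   0.4179]
```

```bash
cat >> h.py <<'E'
def go(x,y,z,yaw):
    from bench import robot
    from scipy.spatial.transform import Rotation as Ro
    o=robot.get_obs();R=Ro.from_euler('xyz',o["ee_rot"]).as_matrix();p=np.array(o["tool_pos"])
    w=(yaw-o["ee_rot"][2]+np.pi)%(2*np.pi)-np.pi
    print("t",o["time"],"p",p.round(4),"rot",np.round(o["ee_rot"],4),"delta tool",(R.T@(np.array([x,y,z])-p)).round(4),"turn",round(-w,4))
E
```

>>> nudge_tcp --steps '[[0.094, [0, 0, -0.04], 0], [0.094, [0, 0, -0.04], 0], [0.094, [0, 0, -0.04], 0], [0.094, [0, 0, -0.04], 0], [0.094, [0.0314, -0.0255, 0], 0], [0.094, [0.0314, -0.0255, 0], 0], [0.094, [0.0314, -0.0255, 0], 0], [0.094, [0.0314, -0.0255, 0], 0], [0.094, [0.0314, -0.0255, 0], 0], [0.094, [0.0314, -0.0255, 0], 0], [0.094, [0.0314, -0.0255, 0], 0], [0.094, [0.0314, -0.0255, 0], 0], [0.094, [0.0314, -0.0255, 0], 0], [0.094, [0.0314, -0.0255, 0], 0], [0.094, [0.0314, -0.0255, 0], 0], [0.094, [0.0314, -0.0255, 0], 0], [0.094, [0.0314, -0.0255, 0], 0], [0.094, [0.0314, -0.0255, 0], 0], [0.094, [0.0314, -0.0255, 0], 0], [0.094, [0, 0, 0], 0]]'

```text
time: 1.77
tool_pos: [0.5011, 0.0259, 0.3273]
ee_rot: [-3.138, 0.001, 0.391]
wrist_force: [-1.6, -0.7, -0.3]
width: 0.0938
finger_force: 0.0
```

```bash
python3 - <<'E'
from bench import robot
import cv2
s=robot.snapshot("wrist");cv2.imwrite("pics/w1.png",s["color"]);print(s["fx"],s["cx"],s["cy"],s["extrinsics"].tolist());print(robot.get_obs()["joint_positions"])
from h import go; go(.5154,.2734,.2,.276)
E
```

```text
359.6140712550122 317.98433060231093 202.14508195406057 [[0.38131644475966825, -0.9244353560616599, -0.004128125361540775, -0.16554945251988898], [-0.8875873355822509, -0.36735820668817426, 0.277914860511005, 0.381399660863118], [-0.2584308237611168, -0.10230943476533595, -0.9605968399324191, 0.6756350102236796], [0.0, 0.0, 0.0, 1.0]]
[-6.75561711e-02  3.17429904e-03  1.14593945e+00  3.20194875e-04
  1.99588659e+00  1.11545375e+00]
t 1.8167 p [0.5    0.023  0.3278] rot [-3.1398e+00  2.9000e-03  3.8790e-01] delta tool [ 0.1093 -0.2257  0.1278] turn 0.1119
```

View pics/w1.png

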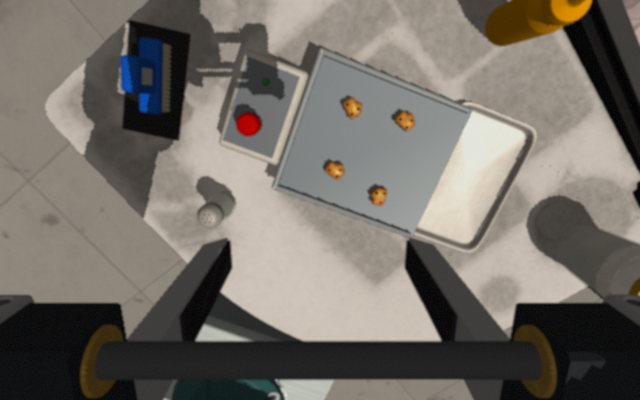

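Wrist view: the deck, box (knob at (248,125)), mat corners, chunks (352,106), (404,119), (334,170), (378,195), and tray are clear. Next I refine the poses from this.

```bash
python3 - <<'E'
from h import *
import h
np.set_printoptions(precision=4,suppress=True)
E=np.array([[0.38131644475966825,-0.9244353560616599,-0.004128125361540775,-0.16554945251988898],[-0.8875873355822509,-0.36735820668817426,0.277914860511005,0.381399660863118],[-0.2584308237611168,-0.10230943476533595,-0.9605968399324191,0.6756350102236796]])
C["w"]=(359.614,317.984,202.145,E,0,0)
op=h.px
h.px=lambda n,u,v: np.array([u,v]) if n=="w" else op(n,u,v)
b=.056;r=.05;m=.004
box=[("w",247,50,(.065,.187,b)),("w",308,70,(.065,.101,b)),("w",275,163,(-.065,.101,b)),("w",220,142,(-.065,.187,b))]
deck=[("w",321,47,(.1,.1,r)),("w",275,187,(-.1,.1,r)),("w",470,108,(.1,-.122,.048)),("w",414,234,(-.1,-.122,.048))]
for nm,o in(("box",box),("deck",deck),("both",box+deck)):
    s=pose(o);print(nm,s.x,s.fun)
s2=pose([("w",131,20,(.075,.042,m)),("w",191,33,(.075,-.042,m)),("w",178,139,(-.075,-.042,m)),("w",123,128,(-.075,.042,m))]);print("mat",s2.x,s2.fun)
c,si=np.cos(s.x[2]),np.sin(s.x[2]);R=np.array([[c,-si],[si,c]])
for nm,z,o in [("knobtop",.097,(248,124)),("c1",.047,(404,120)),("c2",.047,(352,106)),("c3",.047,(378,195)),("c4",.047,(334,170)),("shaker",.09,(209,214)),("tray far1",.015,(535,133)),("tray far2",.015,(473,250)),("jarbase",.0,(558,220)),("jarlid",.158,(640,288))]:
    q=onz([("w",)+o],z);print(nm,q.x,"local",R.T@(q.x-s.x[:2]))
br=[.5154,.2734,.2758];c,si=np.cos(br[2]),np.sin(br[2])
for l in [(.047,.014,.046),(-.047,.014,.046),(.047,-.014,.046),(-.047,-.014,.046),(.021,0,.098),(-.021,0,.098)]:
    print("brushpred",proj("w",np.array([br[0]+c*l[0]-si*l[1],br[1]+si*l[0]+c*l[1],l[2]])))
import cv2
a=cv2.imread("pics/w1.png")[10:150,100:260];cv2.imwrite("pics/w1c.png",cv2.resize(a,None,fx=4,fy=4,interpolation=cv2.INTER_CUBIC))
E
```

```text
box [ 0.5411 -0.0225  0.0284] [-1.3508 -5.7073  2.1048  0.2136  1.907   1.6743 -3.5822  0.1686]
deck [ 0.5406 -0.0237  0.0354] [-0.312  -2.5309 -3.9944  1.3796  7.3122 -0.3443  0.2637  5.1827]
both [ 0.5414 -0.0232  0.0321] [-1.0702 -5.2524  2.4453  0.4086  2.5546  1.9644 -2.9751  0.6871 -0.1152
 -3.4916 -4.295   0.4465  7.3439 -0.6809 -0.1325  4.7617]
mat [0.5073 0.2801 0.1723] [-0.9763 -1.4738  0.5195  0.1174  1.2651  1.57   -0.6045  0.0645]
knobtop [0.5152 0.1249] local [-0.0214  0.1489]
c1 [ 0.5934 -0.0595] local [ 0.0508 -0.038 ]
c2 [0.5834 0.0124] local [0.0431 0.0342]
c3 [ 0.4855 -0.0715] local [-0.0574 -0.0465]
c4 [0.4948 0.0006] local [-0.0458  0.0253]
shaker [0.3843 0.1351] local [-0.152   0.1632]
tray far1 [ 0.6501 -0.2496] local [ 0.1014 -0.2298]
tray far2 [ 0.4554 -0.257 ] local [-0.0935 -0.231 ]
jarbase [ 0.5488 -0.365 ] local [-0.0035 -0.3419]
jarlid [ 0.5211 -0.3794] local [-0.0317 -0.3554]
brushpred [136.6046  36.7611]
brushpred [138.3061 112.4528]
brushpred [158.7701  39.5041]
brushpred [159.2776 114.9254]
brushpred [127.3465  55.2721]
brushpred [128.4603  93.091 ]
```

View pics/w1c.png

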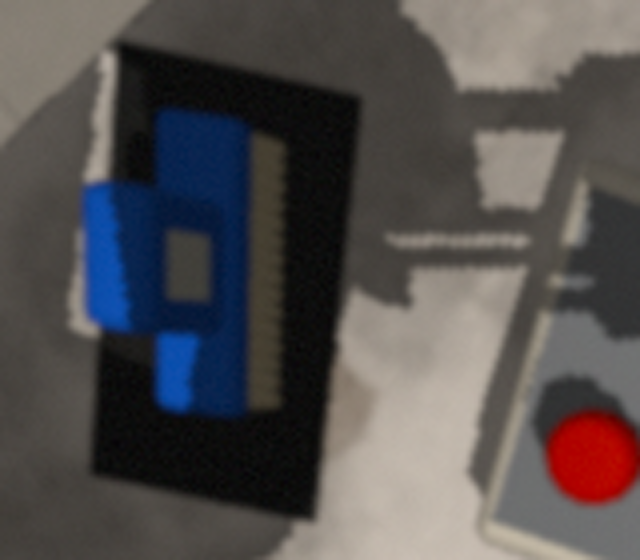

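```bash
python3 - <<'E'
import cv2
a=cv2.imread("pics/w1.png")[30:260,210:540];cv2.imwrite("pics/w1d.png",cv2.resize(a,None,fx=2.4,fy=2.4,interpolation=cv2.INTER_CUBIC))
E
```

```text
(no output)
```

View pics/w1d.png

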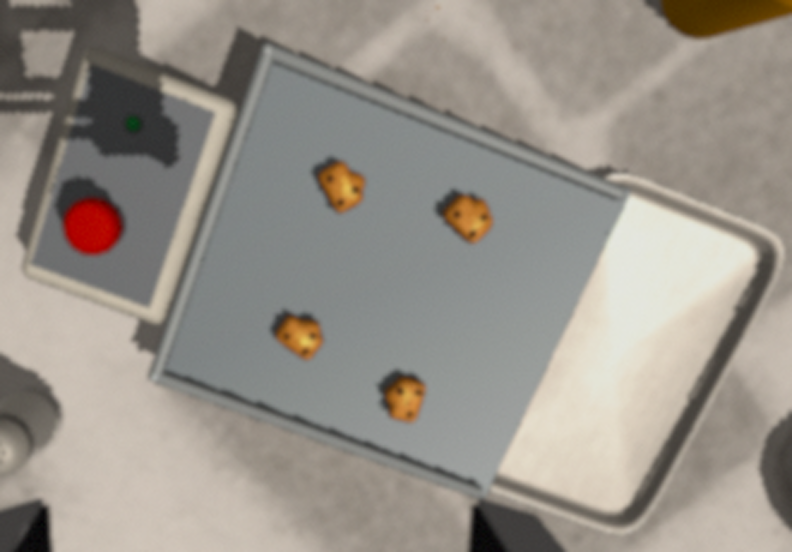

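```bash
cat >> h.py <<'E'
E=np.array([[0.38131644475966825,-0.9244353560616599,-0.004128125361540775,-0.16554945251988898],[-0.8875873355822509,-0.36735820668817426,0.277914860511005,0.381399660863118],[-0.2584308237611168,-0.10230943476533595,-0.9605968399324191,0.6756350102236796]])
C["w"]=(359.614,317.984,202.145,E,210,30)
_op=px
def px(n,u,v): return np.array([210+u/2.4,30+v/2.4]) if n=="w" else _op(n,u,v)
E
python3 - <<'E'
from h import *
np.set_printoptions(precision=4,suppress=True)
for nm,z,p in [("backfar",.05,(267,42)),("backnear",.05,(152,378)),("lipfar",.05,(632,193)),("lipnear",.05,(488,497)),("boxBF",.056,(83,50)),("boxFF",.056,(238,103)),("boxFN",.056,(153,320)),("boxBN",.056,(25,270)),("ledeg/lip in far",.04,(620,205)),("lip in near",.04,(492,480)),("knob",.097,(93,226)),("c2",.047,(342,187)),("c1",.047,(468,217)),("c4",.047,(299,335)),("c3",.047,(405,398)),("tray1",.015,(780,245)),("tray2",.015,(630,530))]:
    print(nm,onz([("w",)+p],z).x)
for nm,z,p,q in [("lipfar",.05,(520,58),(350,92)),("lipnear",.05,(765,127),(587,118)),("backfar",.05,(320,185),(257,237)),("backnear",.05,(588,272),(525,268))]:
    print(nm,onz([("scene",)+p],z).x,onz([("side",)+q],z).x)
E
```

```text
backfar [0.634  0.0777]
backnear [0.4396 0.0701]
lipfar [ 0.6395 -0.1382]
lipnear [ 0.448  -0.1456]
boxBF [0.5931 0.165 ]
boxFF [0.5997 0.0802]
boxFN [0.4733 0.0813]
boxBN [0.4724 0.1575]
ledeg/lip in far [ 0.6324 -0.1391]
lip in near [ 0.4564 -0.1469]
knob [0.5154 0.124 ]
c2 [0.5814 0.0108]
c1 [ 0.5934 -0.061 ]
c4 [0.4956 0.0001]
c3 [ 0.4848 -0.073 ]
tray1 [ 0.6512 -0.2489]
tray2 [ 0.4538 -0.257 ]
lipfar [ 0.6264 -0.1242] [ 0.6279 -0.1222]
lipnear [ 0.4381 -0.1317] [ 0.4364 -0.1359]
backfar [0.6254 0.0848] [0.6279 0.0866]
backnear [0.4372 0.0747] [0.4368 0.0697]
```

The wrist view is sharp and gives a deck centre line x≈.535–.540, lip y≈-.138 and plate yaw≈.03. Moving over the brush.

>>> nudge_tcp --steps '[[0.094, [0.0156, -0.0322, 0.01], 0], [0.094, [0.0156, -0.0322, 0.01], 0], [0.094, [0.0156, -0.0322, 0.01], 0], [0.094, [0.0156, -0.0322, 0.01], 0], [0.094, [0.0156, -0.0322, 0.01], 0], [0.094, [0.0156, -0.0322, 0.01], 0], [0.094, [0.0156, -0.0322, 0.01], 0], [0.094, [0, 0, 0.03], 0.112], [0.094, [0, 0, 0.03], 0], [0.094, [0, 0, 0], 0], [0.094, [0, 0, 0], 0]]'

```text
time: 2.73
tool_pos: [0.5157, 0.2681, 0.1974]
ee_rot: [3.14, 0.006, 0.269]
wrist_force: [-0.2, 0.1, 0.3]
width: 0.0941
finger_force: 0.0
```

```bash
python3 -c "
from h import go; go(.5157,.2725,.055,.276)"
```

```text
t 2.7333 p [0.5157 0.2681 0.1974] rot [3.1404 0.0056 0.2687] delta tool [ 0.002  -0.0044  0.1423] turn -0.0073
```

>>> nudge_tcp --steps '[[0.094, [0.001, -0.0044, 0.03], -0.007], [0.094, [0, 0, 0.03], 0], [0.094, [0, 0, 0.03], 0], [0.094, [0, 0, 0.03], 0], [0.094, [0, 0, 0.022], 0], [0.094, [0, 0, 0], 0], [0.094, [0, 0, 0], 0], [0.094, [0, 0, 0], 0]]'

```text
time: 3.4
tool_pos: [0.5193, 0.2747, 0.0614]
ee_rot: [-3.141, -0.006, 0.276]
wrist_force: [0.4, 0.1, -0.5]
width: 0.0938
finger_force: 0.0
```

```bash
python3 -c "
from h import go; go(.5157,.2725,.055,.276)
from bench import robot; import cv2
cv2.imwrite('pics/s2.png',cv2.resize(robot.snapshot('side')['color'][195:345,240:400],None,fx=4,fy=4,interpolation=2))"
```

```text
t 3.4 p [0.5193 0.2747 0.0614] rot [-3.1411 -0.006   0.2758] delta tool [-0.0041  0.0011  0.0064] turn -0.0002
```

View pics/s2.png

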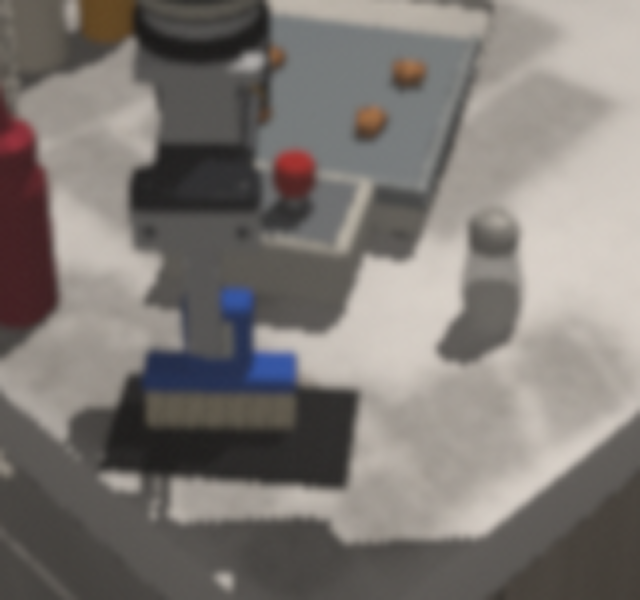

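The side view shows the near finger (208,340) roughly centred on the handle (218,330), with both fingers straddling it. Closing.

>>> nudge_tcp --steps '[[0.094, [-0.003, 0, 0.006], 0], [0.094, [0, 0, 0], 0], [0.0, [0, 0, 0], 0], [0.0, [0, 0, 0], 0], [0.0, [0, 0, 0], 0], [0.0, [0, 0, 0], 0], [0.0, [0, 0, 0], 0], [0.0, [0, 0, 0], 0], [0.0, [0, 0, 0], 0], [0.0, [0, 0, 0], 0]]'

```text
time: 4.28
tool_pos: [0.5138, 0.2736, 0.0515]
ee_rot: [3.141, 0.0, 0.277]
wrist_force: [-0.2, -0.4, 0.6]
width: 0.0441
finger_force: 0.0
```

```bash
python3 -c "
from h import go; go(.574,.046,.2,.03)"
```

```text
t 4.2833 p [0.5138 0.2736 0.0515] rot [3.1415e+00 1.0000e-04 2.7680e-01] delta tool [-0.0043  0.2354 -0.1485] turn 0.2468
```

>>> nudge_tcp --steps '[[0.0, [0, 0, 0], 0], [0.0, [0, 0, 0], 0], [0.0, [0, 0, 0], 0], [0.0, [0, 0, 0], 0], [0.0, [0, 0, 0], 0], [0.0, [0, 0, 0], 0], [0.0, [0, 0, 0], 0], [0.0, [0, 0, 0], 0]]'

```text
time: 4.95
tool_pos: [0.5138, 0.2736, 0.0515]
ee_rot: [3.141, 0.0, 0.277]
wrist_force: [0.0, -0.7, -0.1]
width: 0.0218
finger_force: 29.9
```

```bash
python3 -c "
from h import go; go(.574,.046,.2,.03)"
```

```text
t 4.95 p [0.5138 0.2736 0.0515] rot [3.1415 0.     0.2768] delta tool [-0.0042  0.2354 -0.1484] turn 0.2468
```

>>> nudge_tcp --steps '[[0.0, [0, 0, -0.015], 0], [0.0, [0, 0, -0.03], 0], [0.0, [0, 0, -0.03], 0], [0.0, [0, 0, -0.03], 0], [0.0, [0, 0, -0.03], 0], [0.0, [0, 0, -0.015], 0.12], [0, [0, 0, 0], 0.12], [0, [0.004, 0.016, 0], 0.007], [0, [0.0087, 0.035, 0], 0], [0, [0.0087, 0.035, 0], 0], [0, [0.0087, 0.035, 0], 0], [0, [0.0087, 0.035, 0], 0], [0, [0.0087, 0.035, 0], 0], [0, [0.005, 0.03, 0], 0], [0, [0, 0, 0], 0], [0, [0, 0, 0], 0], [0, [0, 0, 0], 0]]'

```text
time: 6.37
tool_pos: [0.5726, 0.0547, 0.2012]
ee_rot: [-3.141, 0.001, 0.03]
wrist_force: [-0.1, -0.2, -1.8]
width: 0.0217
finger_force: 29.9
```

```bash
python3 -c "
from h import go; go(.571,.046,.089,.03)"
```

```text
t 6.3667 p [0.5726 0.0547 0.2012] rot [-3.1408e+00  9.0000e-04  2.9700e-02] delta tool [-0.0018  0.0087  0.1122] turn -0.0003
```

>>> nudge_tcp --steps '[[0, [0, 0.0087, 0.03], 0], [0, [0, 0, 0.03], 0], [0, [0, 0, 0.03], 0], [0, [0, 0, 0.012], 0], [0, [0, 0, 0], 0], [0, [0, 0, 0], 0], [0, [0, 0, 0], 0], [0, [0, 0, 0], 0]]'

```text
time: 7.03
tool_pos: [0.5749, 0.0459, 0.1025]
ee_rot: [3.141, -0.005, 0.03]
wrist_force: [0.7, -0.9, -0.2]
width: 0.0216
finger_force: 29.9
```

```bash
python3 -c "
from h import go; go(.571,.046,.089,.03)"
```

```text
t 7.0333 p [0.5749 0.0459 0.1025] rot [ 3.1413 -0.005   0.0304] delta tool [-0.004  -0.0002  0.0134] turn 0.0004
```

>>> nudge_tcp --steps '[[0, [-0.003, 0, 0.005], 0], [0, [0, 0, 0.003], 0], [0, [0, 0, 0.002], 0], [0, [0, 0, 0.001], 0], [0, [0, 0, 0], 0], [0, [0, 0, 0], 0], [0, [0, 0, 0], 0], [0, [0, 0, 0], 0]]'

```text
time: 7.7
tool_pos: [0.5703, 0.0454, 0.0887]
ee_rot: [3.142, -0.0, 0.03]
wrist_force: [0.2, 0.4, -1.1]
width: 0.0213
finger_force: 29.9
```

```bash
python3 -c "
from h import go; go(.571,.046,.089,.03)"
```

```text
t 7.7 p [0.5703 0.0454 0.0887] rot [ 3.1415e+00 -2.0000e-04  2.9700e-02] delta tool [ 0.0007 -0.0005 -0.0003] turn -0.0003
```

>>> nudge_tcp --steps '[[0, [0, 0.006, 0], 0], [0, [0, 0.012, 0], 0], [0, [0, 0.012, 0], 0], [0, [0, 0.012, 0], 0], [0, [0, 0.012, 0], 0], [0, [0, 0.012, 0], 0], [0, [0, 0.012, 0], 0], [0, [0, 0.012, 0], 0], [0, [0, 0.012, 0], 0], [0, [0, 0.012, 0], 0], [0, [0, 0.012, 0], 0], [0, [0, 0.012, 0], 0], [0, [0, 0.012, 0], 0], [0, [0, 0.012, 0], 0]]'

```text
time: 8.87
tool_pos: [0.575, -0.1176, 0.0886]
ee_rot: [3.142, -0.0, 0.03]
wrist_force: [-1.0, -0.3, -1.5]
width: 0.0219
finger_force: 29.9
```

>>> nudge_tcp --steps '[[0, [0, 0.008, 0], 0], [0, [0, 0.008, 0], 0], [0, [0, 0.008, 0], 0], [0, [0, 0.008, 0], 0], [0, [0, 0.004, 0], 0], [0, [0, 0, 0], 0], [0, [0, 0, 0], 0], [0, [0, 0, 0], 0]]'

```text
time: 9.53
tool_pos: [0.5761, -0.152, 0.0886]
ee_rot: [-3.141, -0.0, 0.03]
wrist_force: [0.0, -0.5, -1.4]
width: 0.022
finger_force: 29.9
```

```bash
python3 -c "
from h import go; go(.571,-.15,.089,.03)"
```

```text
t 9.5333 p [ 0.5761 -0.152   0.0886] rot [-3.1413 -0.      0.0302] delta tool [-0.005  -0.0022 -0.0004] turn 0.0002
```

>>> nudge_tcp --steps '[[0, [0, 0, -0.02], 0], [0, [0, 0, -0.03], 0], [0, [-0.005, -0.0142, 0], 0], [0, [-0.01, -0.0284, 0], 0], [0, [-0.01, -0.0284, 0], 0], [0, [-0.01, -0.0284, 0], 0], [0, [-0.01, -0.0284, 0], 0], [0, [-0.01, -0.0284, 0], 0], [0, [-0.01, -0.0284, 0], 0], [0, [-0.005, -0.0142, 0], 0], [0, [0, 0, 0], 0], [0, [0, 0, 0], 0], [0, [0, 0, 0.02], 0], [0, [0, 0, 0.014], 0], [0, [0, 0, 0], 0], [0, [0, 0, 0], 0], [0, [0, 0, 0], 0], [0, [0, 0, 0], 0]]'

```text
time: 11.03
tool_pos: [0.5012, 0.0437, 0.1057]
ee_rot: [3.141, -0.002, 0.029]
wrist_force: [0.2, -0.3, -0.9]
width: 0.0215
finger_force: 29.9
```

```bash
python3 -c "
from h import go; go(.499,.046,.089,.03)"
```

```text
t 11.0333 p [0.5012 0.0437 0.1057] rot [ 3.1413e+00 -2.2000e-03  2.9100e-02] delta tool [-0.0021 -0.0023  0.0167] turn -0.0009
```

>>> nudge_tcp --steps '[[0, [-0.002, -0.002, 0.008], 0], [0, [0, 0, 0.005], 0], [0, [0, 0, 0.002], 0], [0, [0, 0, 0.0015], 0], [0, [0, 0, 0], 0], [0, [0, 0, 0], 0], [0, [0, 0, 0], 0], [0, [0, 0, 0], 0]]'

```text
time: 11.7
tool_pos: [0.4983, 0.0462, 0.0882]
ee_rot: [3.142, -0.0, 0.03]
wrist_force: [-0.5, -0.2, -0.5]
width: 0.0215
finger_force: 29.9
```

```bash
python3 -c "
from h import go; go(.499,.046,.089,.03)"
```

```text
t 11.7 p [0.4983 0.0462 0.0882] rot [ 3.1415e+00 -4.0000e-04  2.9900e-02] delta tool [ 0.0007  0.0002 -0.0008] turn -0.0001
```

>>> nudge_tcp --steps '[[0, [0, 0.006, 0], 0], [0, [0, 0.012, 0], 0], [0, [0, 0.012, 0], 0], [0, [0, 0.012, 0], 0], [0, [0, 0.012, 0], 0], [0, [0, 0.012, 0], 0], [0, [0, 0.012, 0], 0], [0, [0, 0.012, 0], 0], [0, [0, 0.012, 0], 0], [0, [0, 0.012, 0], 0], [0, [0, 0.012, 0], 0], [0, [0, 0.012, 0], 0], [0, [0, 0.012, 0], 0], [0, [0, 0.012, 0], 0]]'

```text
time: 12.87
tool_pos: [0.503, -0.117, 0.088]
ee_rot: [3.142, -0.0, 0.03]
wrist_force: [0.6, -0.1, -0.7]
width: 0.0214
finger_force: 29.9
```

>>> nudge_tcp --steps '[[0, [0, 0.008, 0], 0], [0, [0, 0.008, 0], 0], [0, [0, 0.008, 0], 0], [0, [0, 0.008, 0], 0], [0, [0, 0.004, 0], 0], [0, [0, 0, 0], 0], [0, [0, 0, 0], 0], [0, [0, 0, 0], 0], [0, [0, 0, -0.02], 0], [0, [0, 0, -0.03], 0], [0, [0, 0, -0.03], 0], [0, [0, 0, -0.03], 0], [0, [0, 0, 0], 0], [0, [0, 0, 0], 0]]'

```text
time: 14.03
tool_pos: [0.5053, -0.1518, 0.2004]
ee_rot: [3.139, -0.005, 0.031]
wrist_force: [0.4, -0.0, -1.5]
width: 0.0219
finger_force: 29.9
```

```bash
python3 -c "
from h import go; go(.506,.2795,.2,.18)
from bench import robot; import cv2
s=robot.snapshot('side')['color'][170:270,240:400];w=robot.snapshot('wrist')['color']
import numpy as np
a=cv2.resize(s,(480,300),interpolation=2); b=cv2.resize(w,(480,300))
cv2.imwrite('pics/m3.png',np.vstack([a,b]))"
```

```text
t 14.0333 p [ 0.5053 -0.1518  0.2004] rot [ 3.1395 -0.0048  0.0306] delta tool [ 1.390e-02 -4.311e-01 -4.000e-04] turn -0.1494
```

View pics/m3.png

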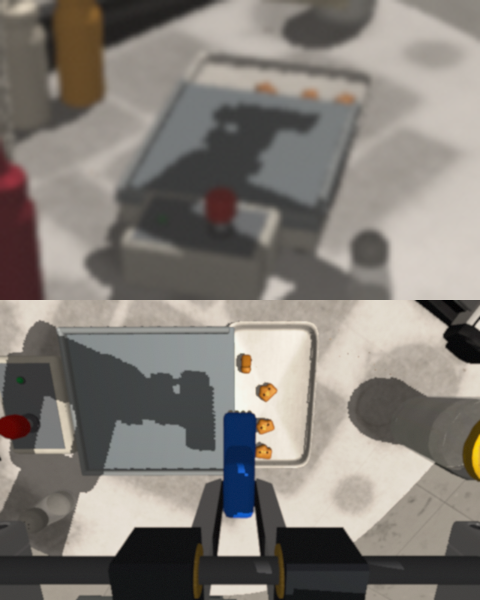

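All four chunks are in the tray (lower panel: (245,362), (266,391), (264,425), (263,451)), and the deck is empty. I'll return the brush to the mat centre.

>>> nudge_tcp --steps '[[0, [0, -0.02, 0], 0], [0, [0.0013, -0.039, 0], 0], [0, [0.0013, -0.039, 0], 0], [0, [0.0013, -0.039, 0], 0], [0, [0.0013, -0.039, 0], 0], [0, [0.0013, -0.039, 0], 0], [0, [0.0013, -0.039, 0], 0], [0, [0.0013, -0.039, 0], 0], [0, [0.0013, -0.039, 0], 0], [0, [0.0013, -0.039, 0], 0], [0, [0.0013, -0.039, 0], 0], [0, [0, -0.02, 0], 0], [0, [0, 0, 0], -0.12], [0, [0, 0, 0], -0.025], [0, [0, 0, 0], 0], [0, [0, 0, 0], 0], [0, [0, 0, 0], 0]]'

```text
time: 15.55
tool_pos: [0.5041, 0.2775, 0.1974]
ee_rot: [3.141, 0.001, 0.172]
wrist_force: [0.6, 0.8, -1.9]
width: 0.0215
finger_force: 29.9
```

```bash
python3 -c "
from h import go; go(.504,.281,.0525,.172)"
```

```text
t 15.55 p [0.5041 0.2775 0.1974] rot [3.1411e+00 1.1000e-03 1.7200e-01] delta tool [ 0.0007 -0.0035  0.1449] turn 0.0
```

>>> nudge_tcp --steps '[[0, [0, -0.003, 0.03], 0], [0, [0, 0, 0.03], 0], [0, [0, 0, 0.03], 0], [0, [0, 0, 0.03], 0], [0, [0, 0, 0.014], 0], [0, [0, 0, 0], 0], [0, [0, 0, 0], 0], [0, [0, 0, 0], 0], [0, [0, 0, 0], 0]]'

```text
time: 16.3
tool_pos: [0.5054, 0.2818, 0.0666]
ee_rot: [-3.141, -0.004, 0.174]
wrist_force: [-0.3, -0.7, -2.0]
width: 0.0215
finger_force: 29.9
```

```bash
python3 -c "
from h import go; go(.504,.281,.0525,.172)"
```

```text
t 16.3 p [0.5054 0.2818 0.0666] rot [-3.1406 -0.0045  0.174 ] delta tool [-0.0016  0.0005  0.0141] turn 0.002
```

>>> nudge_tcp --steps '[[0, [0, 0, 0.006], 0], [0, [0, 0, 0.003], 0], [0, [0, 0, 0], 0], [0, [0, 0, 0], 0], [0, [0, 0, 0], 0], [0, [0, 0, 0], 0]]'

```text
time: 16.8
tool_pos: [0.5038, 0.2814, 0.0552]
ee_rot: [3.142, -0.0, 0.175]
wrist_force: [0.0, -0.3, -1.6]
width: 0.0217
finger_force: 29.9
```

>>> nudge_tcp --steps '[[0, [0, 0, 0.0015], 0], [0, [0, 0, 0.001], 0], [0, [0, 0, 0.001], 0], [0, [0, 0, 0], 0], [0, [0, 0, 0], 0], [0, [0, 0, 0], 0]]'

```text
time: 17.3
tool_pos: [0.5037, 0.2814, 0.0515]
ee_rot: [3.141, -0.0, 0.175]
wrist_force: [-0.2, -0.3, -1.3]
width: 0.0218
finger_force: 29.9
```

>>> nudge_tcp --steps '[[0, [0, 0, 0.0005], 0], [0, [0, 0, 0], 0], [0.094, [0, 0, 0], 0], [0.094, [0, 0, 0], 0], [0.094, [0, 0, 0], 0], [0.094, [0, 0, 0], 0], [0.094, [0, 0, 0], 0], [0.094, [0, 0, 0], 0], [0.094, [0, 0, 0], 0], [0.094, [0, 0, 0], 0], [0.094, [0, 0, 0], 0]]'

```text
time: 18.22
tool_pos: [0.5037, 0.2814, 0.051]
ee_rot: [3.142, 0.0, 0.175]
wrist_force: [0.6, -0.6, 0.1]
width: 0.0785
finger_force: 0.0
```

>>> nudge_tcp --steps '[[0.094, [0, 0, 0], 0], [0.094, [0, 0, 0], 0], [0.094, [0, 0, 0], 0], [0.094, [0, 0, -0.015], 0], [0.094, [0, 0, -0.03], 0], [0.094, [0, 0, -0.04], 0], [0.094, [0, 0, -0.04], 0], [0.094, [0, 0, -0.02], 0], [0.094, [0, 0, 0], 0.12], [0.094, [0, 0, 0], 0.025], [0.094, [0, 0, 0], 0], [0.094, [0, 0, 0], 0]]'

```text
time: 19.22
tool_pos: [0.5036, 0.2813, 0.1958]
ee_rot: [3.141, 0.0, 0.031]
wrist_force: [0.0, -0.6, -0.2]
width: 0.0941
finger_force: 0.0
```

```bash
python3 -c "
from h import go; go(.5145,.125,.066,.03)"
```

```text
t 19.2167 p [0.5036 0.2813 0.1958] rot [3.1414e+00 4.0000e-04 3.0700e-02] delta tool [0.0062 0.1565 0.1299] turn 0.0007
```

>>> nudge_tcp --steps '[[0.094, [0.0012, 0.02, 0], 0], [0.094, [0.0012, 0.034, 0], 0], [0.094, [0.0012, 0.034, 0], 0], [0.094, [0.0012, 0.034, 0], 0], [0.094, [0.0012, 0.034, 0], 0], [0.094, [0, 0, 0], 0], [0.094, [0, 0, 0], 0], [0.094, [0, 0, 0.03], 0], [0.094, [0, 0, 0.03], 0], [0.094, [0, 0, 0.018], 0], [0.094, [0, 0, 0], 0], [0.094, [0, 0, 0], 0], [0.094, [0, 0, 0], 0]]'

```text
time: 20.3
tool_pos: [0.5151, 0.1266, 0.1194]
ee_rot: [-3.141, -0.002, 0.031]
wrist_force: [-1.1, -0.2, 0.4]
width: 0.0941
finger_force: 0.0
```

```bash
python3 -c "
from h import go; go(.5145,.125,.066,.03)
from bench import robot; import cv2,numpy as np
a=robot.snapshot('side')['color'][195:325,230:390];b=robot.snapshot('wrist')['color']
c=robot.snapshot('scene')['color'][210:335,165:345]
t=np.hstack([cv2.resize(x,(395,300),interpolation=2) for x in(a,c)])
cv2.imwrite('pics/m4.png',np.vstack([t,cv2.resize(b[:,40:560],(790,290))[:, :]]))"
```

```text
t 20.3 p [0.5151 0.1266 0.1194] rot [-3.1412e+00 -2.0000e-03  3.1200e-02] delta tool [-0.0008  0.0016  0.0534] turn 0.0012
```

View pics/m4.png

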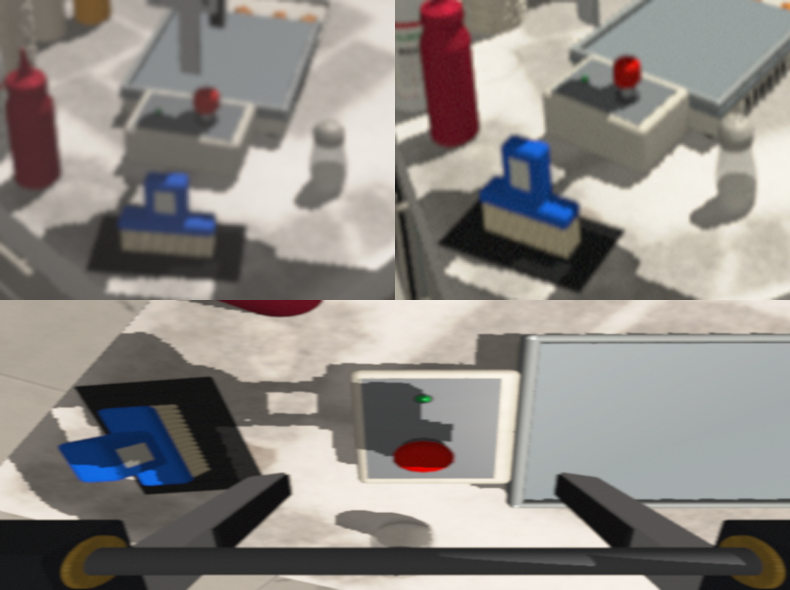

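The brush stands upright, centred on the mat; the knob at (424,456) is laterally centred between the fingers. I'll check its x numerically.

```bash
python3 - <<'E'
from bench import robot
import numpy as np, h
s=robot.snapshot("wrist");I=s["color"].astype(int);m=(I[:,:,2]>120)&(I[:,:,1]<50)&(I[:,:,0]<50)
m[:150]=False
ys,xs=np.nonzero(m);E=np.array(s["extrinsics"]);print(xs.min(),xs.max(),ys.min(),ys.max(),xs.mean(),ys.mean())
f,cx,cy=s["fx"],s["cx"],s["cy"]
th=np.linspace(0,6.28,60)
from scipy.optimize import least_squares
def bb(p):
    P=np.array([[p[0]+.015*np.cos(t),p[1]+.015*np.sin(t),z] for z in(.073,.097) for t in th])
    q=P@E[:3,:3].T+E[:3,3];u=cx+f*q[:,0]/q[:,2];v=cy+f*q[:,1]/q[:,2]
    return np.array([u.min(),u.max(),v.min(),v.max()])
o=np.array([xs.min()-.5,xs.max()+.5,ys.min()-.5,ys.max()+.5])
r=least_squares(lambda p:bb(p)-o,[.514,.125]);print(r.x,r.fun);h.go(*r.x,.066,.03)
E
```

```text
303 332 229 236 317.17721518987344 232.0379746835443
[0.50145826 0.12629859] [ -6.1376401    6.13061419 -20.76558613  20.65513282]
t 20.5 p [0.5154 0.126  0.1199] rot [-3.1413 -0.0033  0.0302] delta tool [-0.0141 -0.0007  0.0539] turn 0.0002
```

```bash
python3 - <<'E'
from bench import robot
import numpy as np, h
s=robot.snapshot("wrist");I=s["color"].astype(int);m=(I[:,:,2]>50)&(I[:,:,2]>2.5*I[:,:,1])&(I[:,:,2]>2.5*I[:,:,0])
m[:150]=False;m[300:]=False
ys,xs=np.nonzero(m);E=np.array(s["extrinsics"]);print(xs.min(),xs.max(),ys.min(),ys.max())
f,cx,cy=s["fx"],s["cx"],s["cy"]
th=np.linspace(0,6.28,60)
from scipy.optimize import least_squares
def bb(p):
    P=np.array([[p[0]+.015*np.cos(t),p[1]+.015*np.sin(t),z] for z in(.073,.097) for t in th])
    q=P@E[:3,:3].T+E[:3,3];u=cx+f*q[:,0]/q[:,2];v=cy+f*q[:,1]/q[:,2]
    return np.array([u.min(),u.max(),v.min(),v.max()])
o=np.array([xs.min()-.5,xs.max()+.5,ys.min()-.5,ys.max()+.5])
r=least_squares(lambda p:bb(p)-o,[.514,.125]);print(r.x,r.fun);h.go(*r.x,.066,.03)
E
```

```text
299 336 194 236
[0.51492339 0.12656392] [-2.46948954  2.46718783 -3.07654062  3.11131038]
t 20.55 p [0.5152 0.1259 0.1196] rot [-3.1413e+00 -2.8000e-03  3.0000e-02] delta tool [-0.0005 -0.0007  0.0536] turn 0.0
```

Centred. Descend, keeping the fingertips clear of the box.

>>> nudge_tcp --steps '[[0.094, [0, -0.0005, 0.02], 0], [0.094, [0, 0, 0.02], 0], [0.094, [0, 0, 0.005], 0], [0.094, [0, 0, 0], 0], [0.094, [0, 0, 0], 0], [0.094, [0, 0, 0], 0], [0.094, [0, 0, 0], 0], [0.094, [0, 0, 0], 0]]'

```text
time: 21.22
tool_pos: [0.5152, 0.1262, 0.0743]
ee_rot: [-3.141, -0.002, 0.03]
wrist_force: [-0.1, -0.1, -0.3]
width: 0.0938
finger_force: 0.0
```

>>> nudge_tcp --steps '[[0.094, [0, 0, 0.006], 0], [0.094, [0, 0, 0], 0], [0, [0, 0, 0], 0], [0, [0, 0, 0], 0], [0, [0, 0, 0], 0], [0, [0, 0, 0], 0], [0, [0, 0, 0], 0], [0, [0, 0, 0], 0], [0, [0, 0, 0], 0], [0, [0, 0, 0], 0], [0, [0, 0, 0], 0], [0, [0, 0, 0], 0], [0, [0, 0, 0], 0], [0, [0, 0, 0], 0], [0, [0, 0, 0], 0], [0, [0, 0, 0], 0], [0, [0, 0, 0], 0], [0, [0, 0, 0], 0]]'

```text
time: 22.72
tool_pos: [0.5143, 0.1261, 0.0671]
ee_rot: [3.142, -0.0, 0.03]
wrist_force: [0.3, 0.3, -0.6]
width: 0.0004
finger_force: 0.0
```

```bash
python3 - <<'E'
from bench import robot
import numpy as np, h
from scipy.optimize import least_squares
print("fingertip pred side", h.proj("side",np.array([.5152,.175,.12])))
th=np.linspace(0,6.28,60)
O=[]
for n in("scene","side","wrist"):
    s=robot.snapshot(n);I=s["color"].astype(int);E=np.array(s["extrinsics"]);f,cx,cy=s["fx"],s["cx"],s["cy"]
    m=(I[:,:,2]>50)&(I[:,:,2]>2.5*I[:,:,1])&(I[:,:,2]>2.5*I[:,:,0])
    import cv2
    k,l,st,ce=cv2.connectedComponentsWithStats(m.astype(np.uint8))
    q=E[:3,:3]@np.array([.515,.126,.085])+E[:3,3];print(n,"pred",cx+f*q[0]/q[2],cy+f*q[1]/q[2],[ (list(map(int,st[i])),ce[i].round(1).tolist()) for i in range(1,k) if st[i][4]>15])
    q=E[:3,:3]@np.array([.5143,.1261,.067])+E[:3,3];print("  tip",cx+f*q[0]/q[2],cy+f*q[1]/q[2])
E
```

```text
fingertip pred side [306.6993182  237.99471704]
scene pred 269.5877993381883 239.01048978905044 [([144, 166, 15, 32, 199], [151.9, 178.8]), ([160, 177, 14, 12, 127], [167.1, 183.1]), ([177, 201, 25, 69, 1168], [188.6, 239.0]), ([265, 235, 11, 11, 112], [270.0, 240.0])]
  tip 270.08149044560577 246.06058030392228
side pred 312.6578335591814 238.25253716759352 [([200, 194, 18, 26, 120], [208.0, 205.7])]
  tip 312.9747682666738 243.76608444368037
wrist pred 318.5456497791541 240.00759624453383 [([190, 0, 29, 4, 80], [204.1, 1.1]), ([294, 215, 49, 55, 999], [317.8, 230.5])]
  tip 318.3180203076184 230.35262911270135
```

The fingers closed on nothing (width 0), so I measure where the fingertips really are by differencing against the initial image.

```bash
python3 - <<'E'
from bench import robot
import numpy as np, h, cv2
for n,c0 in(("scene",270),("side",312)):
    s=robot.snapshot(n);a=cv2.imread(f"pics/{n}0.png").astype(int);b=s["color"].astype(int)
    d=np.abs(a-b).sum(2)
    print(n,"tip pred",h.proj(n,np.array([.5143,.1261,.067])),"knob px bgr now/then",b[240,c0],a[240,c0])
    for v in range(210,258,3): print(v,"".join("#" if x>90 else "." for x in d[v,c0-30:c0+30]))
print(h.proj("side",np.array([.5193-.0535*np.sin(.276),.2747+.0535*np.cos(.276),.0614])),"s2 tip seen ~(292,284)")
E
```

```text
scene tip pred [270.08511154 246.05416951] knob px bgr now/then [ 13  18 115] [ 0  6 97]
210 ##.#..#######.......##..###########.......##################
213 ######################..######.......#######################
216 ######################...............#######################
219 ######################..........##....######################
222 ####################................########################
225 ################..#.##............##########################
228 ###########....########...........##########################
231 #####...################............########################
234 #####......##############....#####...#######################
237 ########################.............#######################
240 ##########...........................#######################
243 #####.........##########.............#######################
246 #####..###################..............####################
249 ###...##.......#######..................####################
252 #......######.....#.................######################..
255 ......###.....######..........##
[... 504 characters left out ...]
228 ...........................#########...........######.......
231 ............................#######.........................
234 ............................#####...........................
237 ............................................................
240 .............#######........................................
243 ............################................................
246 ..........################..................................
249 ..........####......###.....................................
252 .........###........#####..#................................
255 .......................######...............................
[291.42417004 296.31775864] s2 tip seen ~(292,284)
```

The true fingertips sit roughly 25 mm higher than the reported TCP (side: lowest row ≈235 vs predicted 244), so the fingers closed above the head. I'll open and descend carefully while watching the force.

```bash
python3 -c "
from bench import robot;print(robot.tcp_to_grasp)"
```

```text
0.0188
```

>>> nudge_tcp --steps '[[0.094, [0, 0, 0], 0], [0.094, [0, 0, 0], 0], [0.094, [0, 0, 0], 0], [0.094, [0, 0, 0], 0], [0.094, [0, 0, 0], 0], [0.094, [0, 0, 0], 0], [0.094, [0, 0, 0], 0], [0.094, [0, 0, 0], 0], [0.094, [0, 0, 0], 0], [0.094, [0, 0, 0], 0], [0.094, [0, 0, 0], 0], [0.094, [0, 0, 0], 0], [0.094, [0, 0, 0], 0], [0.094, [0, 0, 0], 0], [0.094, [0, 0, 0], 0], [0.094, [0, 0, 0], 0]]'

```text
time: 24.3
tool_pos: [0.5143, 0.1261, 0.0671]
ee_rot: [3.142, -0.0, 0.03]
wrist_force: [0.2, -0.7, -0.3]
width: 0.0937
finger_force: 0.0
```

>>> nudge_tcp --steps '[[0.094, [0, 0, 0.003], 0], [0.094, [0, 0, 0.003], 0], [0.094, [0, 0, 0], 0], [0.094, [0, 0, 0], 0], [0.094, [0, 0, 0], 0], [0.094, [0, 0, 0], 0]]'

```text
time: 24.8
tool_pos: [0.5144, 0.1261, 0.0611]
ee_rot: [3.142, -0.0, 0.03]
wrist_force: [0.2, 0.2, 0.1]
width: 0.0938
finger_force: 0.0
```

>>> nudge_tcp --steps '[[0.094, [0, 0, 0.002], 0], [0.094, [0, 0, 0.002], 0], [0.094, [0, 0, 0], 0], [0.094, [0, 0, 0], 0], [0.094, [0, 0, 0], 0]]'

```text
time: 25.22
tool_pos: [0.5143, 0.1261, 0.057]
ee_rot: [3.141, 0.0, 0.03]
wrist_force: [0.1, -0.2, 0.1]
width: 0.094
finger_force: 0.0
```

>>> nudge_tcp --steps '[[0.094, [0, 0, 0.001], 0], [0.094, [0, 0, 0.001], 0], [0.094, [0, 0, 0.001], 0], [0.094, [0, 0, 0], 0], [0.094, [0, 0, 0], 0]]'

```text
time: 25.63
tool_pos: [0.5142, 0.1261, 0.0539]
ee_rot: [3.141, 0.0, 0.03]
wrist_force: [0.0, 0.1, -0.3]
width: 0.0938
finger_force: 0.0
```

>>> nudge_tcp --steps '[[0, [0, 0, 0], 0], [0, [0, 0, 0], 0], [0, [0, 0, 0], 0], [0, [0, 0, 0], 0], [0, [0, 0, 0], 0], [0, [0, 0, 0], 0], [0, [0, 0, 0], 0], [0, [0, 0, 0], 0], [0, [0, 0, 0], 0], [0, [0, 0, 0], 0], [0, [0, 0, 0], 0], [0, [0, 0, 0], 0], [0, [0, 0, 0], 0], [0, [0, 0, 0], 0]]'

```text
time: 26.8
tool_pos: [0.5143, 0.1262, 0.054]
ee_rot: [-3.142, 0.0, 0.03]
wrist_force: [-0.3, 0.3, -0.4]
width: 0.0271
finger_force: 30.0
```

>>> nudge_tcp --steps '[[0.06, [0, 0, 0], 0], [0.06, [0, 0, 0], 0], [0.06, [0, 0, 0], 0], [0.06, [0, 0, 0], 0], [0.06, [0, 0, 0], 0], [0.06, [0, 0, 0], 0], [0.06, [0, 0, 0.002], 0], [0.06, [0, 0, 0.002], 0], [0.06, [0, 0, 0.001], 0], [0.06, [0, 0, 0], 0], [0.06, [0, 0, 0], 0], [0.06, [0, 0, 0], 0]]'

```text
time: 27.8
tool_pos: [0.5143, 0.1261, 0.049]
ee_rot: [3.141, 0.0, 0.03]
wrist_force: [1.0, -0.4, 0.5]
width: 0.0601
finger_force: 0.0
```

>>> nudge_tcp --steps '[[0.06, [0, 0, 0.001], 0], [0.06, [0, 0, 0.001], 0], [0, [0, 0, 0], 0], [0, [0, 0, 0], 0], [0, [0, 0, 0], 0], [0, [0, 0, 0], 0], [0, [0, 0, 0], 0], [0, [0, 0, 0], 0], [0, [0, 0, 0], 0], [0, [0, 0, 0], 0], [0, [0, 0, 0], 0]]'

```text
time: 28.72
tool_pos: [0.5144, 0.1262, 0.0471]
ee_rot: [-3.142, -0.0, 0.03]
wrist_force: [0.6, 0.8, 0.2]
width: 0.0284
finger_force: 30.0
```

>>> nudge_tcp --steps '[[0, [0, 0, -0.001], 0], [0, [0, 0, -0.002], 0], [0, [0, 0, -0.002], 0], [0, [0, 0, -0.002], 0], [0, [0, 0, -0.002], 0], [0, [0, 0, -0.002], 0], [0, [0, 0, -0.001], 0], [0, [0, 0, 0], 0], [0, [0, 0, 0], 0], [0, [0, 0, 0], 0]]'

```text
time: 29.55
tool_pos: [0.5143, 0.1262, 0.0588]
ee_rot: [-3.142, 0.0, 0.03]
wrist_force: [3.4, 1.0, -5.3]
width: 0.0285
finger_force: 29.9
```

```bash
python3 - <<'E'
from bench import robot
import numpy as np
I=robot.snapshot("scene")["color"].astype(int);m=(I[:,:,2]>50)&(I[:,:,2]>2.5*I[:,:,1])&(I[:,:,2]>2.5*I[:,:,0])
y,x=np.nonzero(m[215:260,255:290]);print(x.min()+255,x.max()+255,y.min()+215,y.max()+215)
E
```

```text
270 276 228 241
```

>>> nudge_tcp --steps '[[0, [0, 0, -0.001], 0], [0, [0, 0, -0.001], 0], [0, [0, 0, -0.0005], 0], [0, [0, 0, 0], 0], [0, [0, 0, 0], 0], [0, [0, 0, 0], 0]]'

```text
time: 30.1
tool_pos: [0.5143, 0.1262, 0.0613]
ee_rot: [-3.142, 0.0, 0.03]
wrist_force: [4.0, 2.2, -8.8]
width: 0.0288
finger_force: 29.9
```

>>> nudge_tcp --steps '[[0, [0, 0, -0.0007], 0], [0, [0, 0, 0], 0], [0, [0, 0, 0], 0], [0, [0, 0, 0], 0]]'

```text
time: 30.43
tool_pos: [0.5142, 0.1262, 0.0613]
ee_rot: [-3.142, 0.001, 0.03]
wrist_force: [5.0, 1.7, -12.3]
width: 0.0283
finger_force: 29.9
```

At the stop: the force rises with no further motion. Now release, let it spring back, and retreat upward.

>>> nudge_tcp --steps '[[0.094, [0, 0, 0], 0], [0.094, [0, 0, 0], 0], [0.094, [0, 0, 0], 0], [0.094, [0, 0, 0], 0], [0.094, [0, 0, 0], 0], [0.094, [0, 0, 0], 0], [0.094, [0, 0, 0], 0], [0.094, [0, 0, 0], 0], [0.094, [0, 0, 0], 0], [0.094, [0, 0, 0], 0], [0.094, [0, 0, 0], 0], [0.094, [0, 0, 0], 0], [0.094, [0, 0, -0.02], 0], [0.094, [0, 0, -0.03], 0], [0.094, [0, 0, -0.04], 0], [0.094, [0, 0, -0.04], 0], [0.094, [0, 0, -0.04], 0], [0.094, [0, 0, 0], 0], [0.094, [0, 0, 0], 0], [0.094, [0, 0, 0], 0]]'

```text
time: 32.1
tool_pos: [0.5141, 0.1261, 0.2317]
ee_rot: [3.141, 0.001, 0.03]
wrist_force: [-1.4, 1.0, -0.4]
width: 0.0941
finger_force: 0.0
```

```bash
python3 - <<'E'
from bench import robot
import numpy as np,cv2
I0=robot.snapshot("scene")["color"];I=I0.astype(int);a=cv2.imread("pics/scene0.png").astype(int)
m=lambda I:(I[:,:,2]>50)&(I[:,:,2]>2.5*I[:,:,1])&(I[:,:,2]>2.5*I[:,:,0])
for J in(a,I):
    y,x=np.nonzero(m(J)[215:260,255:290]);print("knob",x.min()+255,x.max()+255,y.min()+215,y.max()+215)
    y,x=np.nonzero(m(J)[195:275,172:210]);print("bottle",x.min(),x.max(),y.max())
    b=(J[:,:,0]>120)&(J[:,:,0]>2*J[:,:,2]);y,x=np.nonzero(b[250:330,170:270]);print("brush blue",x.min()+170,x.max()+170,y.min()+250,y.max()+250)
s=robot.snapshot("side");J=s["color"].astype(int)
o=(J[:,:,2]>1.45*J[:,:,0])&(J[:,:,2]>90);k,l,st,ce=cv2.connectedComponentsWithStats(o[180:235,290:375].astype(np.uint8))
print("orange side",[(ce[i]+[290,180]).round(1).tolist() for i in range(1,k) if st[i][4]>6])
E
```

```text
knob 265 275 233 245
bottle 5 29 75
brush blue 203 247 263 296
knob 265 275 233 245
bottle 5 29 74Traceback (most recent call last):
  File "<stdin>", line 8, in <module>
    return umr_minimum(a, axis, None, out, keepdims, initial, where)
ValueError: zero-size array to reduction operation minimum which has no identity
```

```bash
python3 - <<'E'
from bench import robot
import numpy as np,cv2
for n in("scene","side"):
    for J in(cv2.imread(f"pics/{n}0.png"),robot.snapshot(n)["color"]):
        J=J.astype(int);b=(J[:,:,0]>50)&(J[:,:,0]>2*J[:,:,2])
        k,l,st,ce=cv2.connectedComponentsWithStats(b.astype(np.uint8))
        print(n,[st[i].tolist() for i in range(1,k) if st[i][4]>60])
J=robot.snapshot("side")["color"].astype(int)
o=(J[:,:,2]>1.35*J[:,:,0])&(J[:,:,2]>90);k,l,st,ce=cv2.connectedComponentsWithStats(o[180:240,290:375].astype(np.uint8))
print([(ce[i]+[290,180]).round(1).tolist() for i in range(1,k) if st[i][4]>6])
E
```

```text
scene [[203, 263, 45, 37, 757]]
scene [[204, 267, 44, 38, 738]]
side [[286, 267, 17, 8, 104], [276, 283, 11, 8, 68], [300, 284, 13, 8, 92]]
side []
[[328.2, 199.1], [343.2, 201.1], [354.9, 202.2], [313.3, 235.9]]
```

```bash
python3 -c "
from bench import robot;print(robot.close_job())"
```

```text
the job is handed in; nothing more can be done
None
```

All four chunks are in the scrap tray, the brush is standing upright on its mat, and the knob was pulled fully up and sprang back; I handed the job in at about 32 s. The first knob grasp closed on nothing, because the fingertips sit about 25 mm higher than the reported tool position, so I regripped lower.

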